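Roll the bearing sleeve up the inspection ramp and hold it at the stop

ROBOT

A 7-joint arm with a two-finger parallel gripper is mounted at the origin on the work surface. World frame = base frame: x ahead of the robot, y to its left, z up, the work surface at z = 0. Lengths are in m, angles in degrees, forces in N, time in s.
With the tool pointing down it reaches from about 0.425 to 0.875 m from the base axis. Payload 4.7 kg.
Tool frame: the origin (TCP) lies on the front face of the gripper's body, between the roots of the fingers; the fingertips stand 70 mm ahead of it and the grasp point (between the pads) lies 51 mm ahead of it (tip_extent is the distance from the TCP to the fingertips, in m); z points along the fingers, y is the direction in which the jaws open and shut (so a half turn about z gives the same grasp; the last joint's range is limited). The gripper opens to 87 mm and grips with 3 to 60 N. Pads are 19 mm wide; open, the fingers measure 117 mm over their backs; the gripper's body (75 mm by 190 mm) begins 51 mm behind the grasp point.
Start: joints at [-69.093, 18.392, -4.016, 83.108, 1.295, 78.541, -3.26], TCP at [0.223, 0.61, 0.292] pointing down, gripper open.
Joint ranges: [-163.93, 163.93], [-17.29, 119.83], [-79.2, 71.16], [3.27, 140.29], [-89.18, 269.18], [5.43, 117.66], [-154.24, 154.24]. Speed limits (degrees/s): [147.25, 147.25, 180, 180, 180, 180, 180].

INTERFACE

Orientations are given as [roll, pitch, yaw] about the fixed x, y, z axes, in that order (R = Rz(yaw) Ry(pitch) Rx(roll)).
In Python, from cell import * gives the robot as it stands.
- The arm moves only by the tool carry_out, never from a script. Its argument "increments" is text: rows parted by semicolons, each of 7 numbers parted by spaces: the opening, from 0 (shut) to 1 (fully open), then the shift along the tool's x, y, z in m, then the turn, a rotation vector about the tool's x, y, z in degrees. A call has 1 to 20 rows; each row shifts and turns the pose as measured when the row begins, along the tool's axes as they then stand; what a row does not reach is not made up. A row lasts 1/8 s, in which the tool goes at most 62.5 mm and 10.7 degrees, less where a joint would pass 70% of its speed; a pose out of reach is approached as far as the arm can. A call is refused whole if a number of a shift passes 0.0625 or a number of a turn 10.7, either way. A call with a gripper value outside its range is refused whole. The fingers move at their own pace and stop on an object; "force" is the grip in N (left out, the last holds). Time passes only in rows, so rows that do not move let the fingers close. It gives the time, the measured TCP pose, the force and the opening at its end, in the units of the state.
- get_obs(): the state, without advancing time (a new reading comes with each control period).
- read_camera(name): name is "scene" or "top"; returns a dict with "img" (384x512x3 uint8, blue, green, red), "fx", "fy", "cx", "cy" (pixels), "world_from_camera" (4x4, takes a point from camera to world coordinates). Camera axes: x right, y down, z forward; pixel columns grow to the right and rows downward; lengths in m; the calibration is good to about 2 mm. A picture is of the moment at which its call begins. There is no depth.
- sign_off(): hands the job in, once; it reports no verdict.
Trained networks look in a picture, given as the dict that the camera call returned (one of the last four; its "shot" number tells which), for a name from the list of things; names that differ only in an ending like _2 or _b are one class to them, and where a whole thing is asked for, a point or a joint stands for the part that bears it (a point fixed in the world has none). Each returns a list of dicts, best first, with "confidence" (0 to 1); they miss things now and then, are a little off and sometimes report something else, mostly with a low value. They report only what shows in the picture. A call takes as long as a camera call. They do not tell look-alikes from the thing itself.
- masks_of(target, picture): "pixels" (384x512 bool, what is visible of it) and "bbox" ([left, top, right, bottom] in pixels, round what is visible of it).
The state is a dict: "time_s": time; "qpos": joint angles; "joint_velocities": joint speeds; "effort": joint torques, N m; "tool_pos": TCP position; "tool_rot": TCP orientation; "force": force on the tool from outside, world axes, zero at the start; "wrist_torque": the same for the moment, N m; "grip_width": finger opening in m.
Only numpy, scipy, OpenCV 4.12 (cv2) and the standard library are available. Lean on these libraries where they do the work, as an engineer would, in place of code of your own. Each camera call takes 0.05 s, during which the arm holds its last target.

TASK

With your fingertips, slowly push the bearing sleeve from the foot of the inspection ramp up its lane until it is fully home against the yellow stop, without lifting it off the lane, letting it run back down or ramming the stop. Finish while still pressing it lightly against the stop, as the ramp has nothing else to keep it there, and do not disturb the brass bush, the steel ring or the bottle standing around the ramp.

Things in the scene. Friction and masses are not known exactly. Their poses are not given: they have to be found in the camera images.
- sleeve: silver cylinder, 90 mm diameter, 100 mm long, two brass bands, dark bore ends, 0.4 to 0.85 kg, smooth and oiled (friction about 0.25 on anything), too wide for most grippers. Lies across the lane, free to roll. Origin at its centre; its own y axis is the cylinder's axis (x and z turn as it rolls). At the start it rests at the foot against the lip, its centre about 31 mm up the lane from the lane's origin
- lane: fixed blue sloping lane. Origin on its surface, mid-width, at the uphill face of the foot lip, 22 mm above the bench; x runs uphill along the surface (8 degrees above level), y across to the left looking uphill, z square off the surface. A sleeve lying in it has its centre at z = 45 mm, and is fully home with its centre at x = 200 mm. Let go, the sleeve rolls back to the foot
- ramp: the whole fixed ramp; origin on the bench, 125 mm (level) uphill of the lane's origin; x uphill, level; z up. Foot lip 12 mm high off the lane, 12 mm thick; aluminium side guides 22 mm high off the lane, 106 mm apart inside, 126 mm outside. Steel base plate 10 mm high, 150 mm wide, from x = -155 to 175 mm. Dial gauge on a post at x = 160 mm, behind the stop, top 176 mm above the bench
- stop: rigid yellow stop plate across the top of the lane, 12 mm thick, 126 mm wide, 60 mm high off the surface; same axes as the lane; origin at the bottom of the face that the sleeve meets, mid-width, at x = 245 mm of the lane
- bush: bystander: brass bush standing upright on the bench to the left of the lower lane (looking uphill), 44 mm diameter, 60 mm high; origin at the centre of its underside
- race: bystander: steel bearing ring lying flat on the bench to the right of the lane (looking uphill), 80 mm outer diameter, 20 mm high; origin at the centre of its underside
- bottle: bystander: white plastic bottle with a blue cap standing on the bench to the left of the upper lane (looking uphill), 48 mm diameter, 90 mm high; origin at the centre of its underside
Things that resemble listed ones, but are neither listed nor needed, are in the scene too. There is more than one size of the sleeve; the job needs the largest.

How it is judged:
By the outcome, as a careful person would: the job done as asked, in the order asked, and still so for the second after the job is handed in, while the arm keeps its last pose, push and grip.
It also fails if it takes over 45 s, if anything falls off the work surface, if the arm or the gripper's body presses on something with over 40 N, if the wrist force passes 120 N, or if a joint passes its speed limit or range.

## Working session

There is one attempt and no reset: what is moved stays moved. The work goes in short steps, Python scripts to look and compute and a tool call to move; the robot and the scene stay as the last step left them, time stands still between calls to the robot, and variables do not carry over. Pictures are saved under pics/ and viewed, and the job is handed in when it is done.

Besides the shell and the picture viewer there is one more tool, called after "Request:" as a command line: name --argument value ..., lists and objects as JSON in quotes. carry_out: Moves the arm, as the interface text tells. Its arguments: {"type":"object","properties":{"increments":{"type":"string"},"force":{"type":"number"}},"required":["increments"]}

```bash
mkdir -p pics; ls; python3 - <<'E'
from cell import *
import cv2,pickle
o=get_obs();print(o)
for n in("scene","top"):
    p=read_camera(n);cv2.imwrite(f"pics/{n}0.png",p["img"]);print(n,p["fx"],p["fy"],p["cx"],p["cy"],p["world_from_camera"])
    pickle.dump(p,open(f"{n}0.pkl","wb"))
    for t in("sleeve","stop","lane","ramp","bush","race","bottle"):
        for d in masks_of(t,p): 
            import numpy as np
            ys,xs=np.nonzero(d["pixels"]);print(t,round(d["confidence"],2),d["bbox"],len(xs),xs.mean(),ys.mean())
E
```

```text
pics
{'time_s': 0.0, 'qpos': array([-69.09209581,  18.43916019,  -4.01651885,  83.17481399,
         1.29645097,  78.5405632 ,  -3.26064829]), 'joint_velocities': array([ 0.03229215, -0.00020415, -0.09259195,  0.05332594, -0.02265074,
       -0.0228082 , -0.1066453 ]), 'effort': array([-3.94830695e-04, -4.91292679e+01, -4.03837385e-01, -3.12530637e+01,
       -6.37247809e-02,  4.39531286e-02,  1.72522869e-04]), 'tool_pos': array([0.22327361, 0.61000319, 0.29116116]), 'tool_rot': array([-1.79890791e+02,  6.85268655e-03,  1.59902428e+02]), 'force': array([ 0.78882946, -0.15084886, -0.01765521]), 'wrist_torque': array([ 0.04644627,  0.03197552, -0.05554864]), 'grip_width': 0.08696272430396115}
scene 368.80791690137056 368.80791690137056 258.5453630260308 194.59518704903726 [[ 0.37414135  0.74901652 -0.54680207  0.92925918]
 [ 0.92721437 -0.31299423  0.20568939 -0.06132002]
 [-0.01708115 -0.58395964 -0.81160296  0.63692039]
 [ 0.          0.          0.          1.        ]]
sleeve 0.85 [166.8, 172.7, 236.8, 231.0] 3048 202.13779527559055 198.9274934383202
sleeve 0.64 [258.9, 145.1, 298.
[... 1242 characters left out ...]
68.1] 2626 305.2806549885758 234.23495811119574
sleeve 0.81 [314.0, 305.2, 358.2, 354.4] 1370 338.3197080291971 329.47007299270075
stop 0.74 [360.8, 123.2, 418.2, 176.5] 971 387.0195674562307 149.53553038105045
lane 0.75 [269.4, 116.2, 420.8, 272.8] 7116 352.99030354131537 182.80747611017426
ramp 0.76 [255.8, 107.9, 430.6, 281.9] 9845 351.65007618080244 182.47475876079227
bush 0.77 [264.8, 154.9, 287.2, 180.4] 473 273.3107822410148 169.24735729386893
race 0.97 [365.7, 243.8, 409.9, 281.0] 778 385.68894601542416 259.75835475578407
bottle 0.95 [307.0, 89.3, 331.5, 124.1] 599 317.89816360601003 106.18363939899832
bottle 0.61 [269.2, 117.5, 418.4, 269.3] 6945 353.9149028077754 182.31677465802736
```

```bash
python3 - <<'E'
import cv2
for n in("scene","top"):
    i=cv2.imread(f"pics/{n}0.png"); i=i[130:384,70:320] if n=="scene" else i[80:370,180:450]
    cv2.imwrite(f"pics/{n}0c.png",cv2.resize(i,None,fx=2.06,fy=2.06,interpolation=cv2.INTER_CUBIC))
E
```

```text
(no output)
```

View pics/scene0c.png

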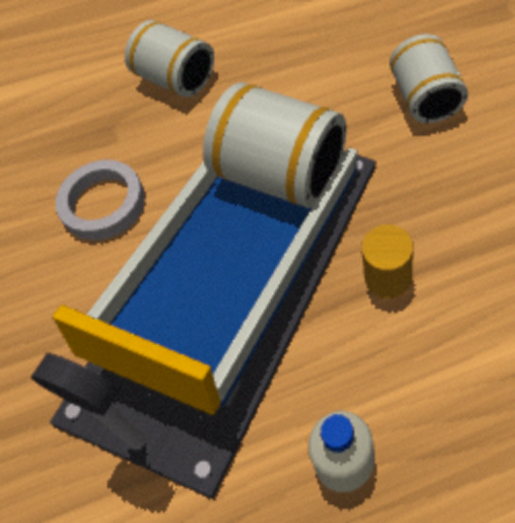

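View pics/top0c.png

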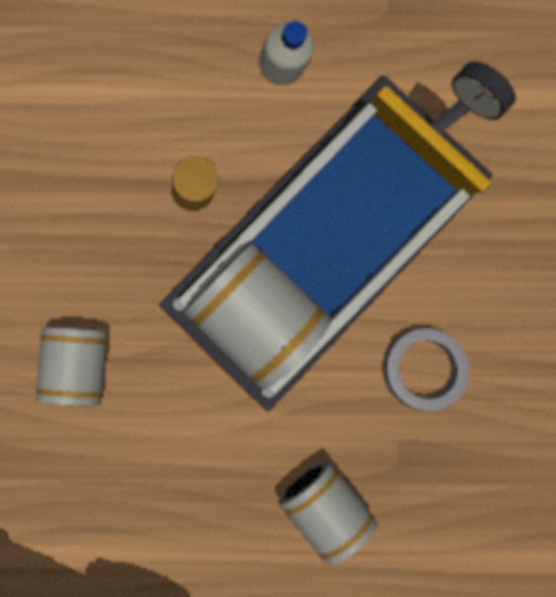

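View pics/top0.png

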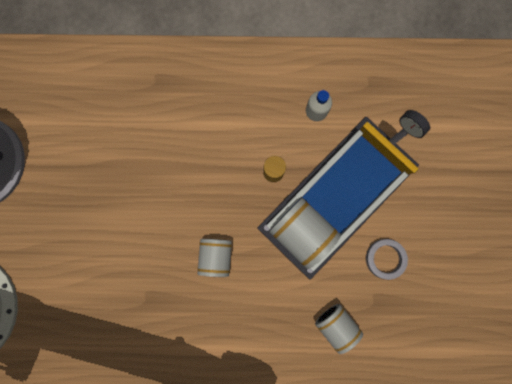

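The sleeve wanted is the one on the ramp, at top (305,234): it is the largest and lies against the foot lip. The look-alikes at (213,258) and (338,329) are smaller and lie on the bench. The enlarged crop confirms this. Next I fit the ramp pose from corners in both views.

```bash
cat > h.py <<'E'
import numpy as np,pickle,cv2
from scipy.optimize import least_squares
c8,s8=np.cos(np.radians(8)),np.sin(np.radians(8))
def lane2ramp(p):
    x,y,z=p; return np.array([-.125+x*c8-z*s8,y,.022+x*s8+z*c8])
def proj(p,X):
    T=np.linalg.inv(p["world_from_camera"]); q=T[:3,:3]@X+T[:3,3]
    return np.array([p["fx"]*q[0]/q[2]+p["cx"],p["fy"]*q[1]/q[2]+p["cy"]])
def r2w(v,X):
    c,s=np.cos(v[2]),np.sin(v[2]); return np.array([v[0]+c*X[0]-s*X[1],v[1]+s*X[0]+c*X[1],X[2]])
E
cat > fit.py <<'E'
from h import *
P={n:pickle.load(open(f"{n}0.pkl","rb")) for n in("scene","top")}
off={"scene":(70,130),"top":(180,80)}
B=lambda x,y:np.array([x,y,.010]); L=lambda x,y,z:lane2ramp((x,y,z))
pts=[("top",(163,303),B(-.155,.075)),("top",(268,408),B(-.155,-.075)),("top",(384,77),B(.175,.075)),
("top",(492,177),B(.175,-.075)),
("top",(385,87),L(.257,.063,.06)),("top",(490,183),L(.257,-.063,.06)),
("scene",(375,163),B(-.155,.075)),("scene",(213,495),B(.175,.075)),("scene",(52,422),B(.175,-.075)),
("scene",(218,377),L(.257,.063,.06)),("scene",(58,307),L(.245,-.063,.06)),("scene",(213,366),L(.245,.063,.06))]
def f(v): return np.array([(proj(P[n],r2w(v,X))-(np.array(c)/2.06+off[n])) for n,c,X in pts]).ravel()
r=least_squares(f,[.6,-.15,-.8],loss="soft_l1");v=r.x
if __name__=="__main__":
    print(v[:2],np.degrees(v[2]));print(f(v).reshape(-1,2).round(1))
    np.save("ramp.npy",v)
    print("home",r2w(v,lane2ramp((.2,0,.045))),"start",r2w(v,lane2ramp((.031,0,.045))))
    for n in P:
        im=cv2.resize(P[n]["img"],None,fx=2,fy=2)
        def ln(A):
            q=[(proj(P[n],r2w(v,a))*2).astype(int) for a in A]
            cv2.polylines(im,[np.array(q)],True,(0,0,255),1)
        ln([B(-.155,.075),B(-.155,-.075),B(.175,-.075),B(.175,.075)])
        ln([L(.245,.063,.06),L(.245,-.063,.06),L(.257,-.063,.06),L(.257,.063,.06)])
        ln([L(0,.053,.022),L(0,-.053,.022),L(.245,-.053,.022),L(.245,.053,.022)])
        for y in(-.05,.05): ln([L(.031+.045*np.cos(a),y,.045+.045*np.sin(a)) for a in np.linspace(0,6.28,30)])
        im=im[200:768,140:640] if n=="scene" else im[160:740,360:900]
        cv2.imwrite(f"pics/fit_{n}.png",im)
E
python3 fit.py; python3 - <<'E'
import sys; sys.path.insert(0,".")
from h import *
# bystanders rough ground points, top view
p=pickle.load(open("top0.pkl","rb"))
T=p["world_from_camera"]
for n,u,z in(("bush",(273.3,168.2),.06),("race",(387.5,259.8),.02),("bottlecap",(322,97),.09)):
    d=T[:3,:3]@np.array([(u[0]-p["cx"])/p["fx"],(u[1]-p["cy"])/p["fy"],1]);s=(z-T[2,3])/d[2];w=T[:3,3]+s*d
    v=np.load("ramp.npy");c,s=np.cos(v[2]),np.sin(v[2]);e=w[:2]-v[:2];print(n,w,"ramp",c*e[0]+s*e[1],-s*e[0]+c*e[1])
E
```

```text
[ 0.59136289 -0.08762839] -43.53685196374697
[[-3.7  0.6]
 [-0.7  2.2]
 [-1.3 -2.6]
 [-0.  -2.2]
 [-0.8 -2. ]
 [ 0.3 -1.1]
 [-0.  -2.1]
 [-0.9  0.5]
 [-2.2 -0. ]
 [-7.7  0.9]
 [ 1.4 -2.3]
 [-0.9 -1.1]]
home [ 0.63978167 -0.13363532  0.09439668] start [ 0.51846054 -0.01835747  0.07087643]
bush [0.64354477 0.04029399 0.06      ] ramp -0.05028734043233323 0.1286789299839517
race [ 0.4696139 -0.1888695  0.02     ] ramp -0.018522677028367934 -0.15725612370886954
bottlecap [ 0.77629051 -0.05018257  0.09      ] ramp 0.10826638599722678 0.15452767874796766
```

```bash
sed -i '/218,377/s/("scene",(218,377),L(.257,.063,.06)),/("scene",(218,405),L(.245,.063,.045)),/; ' fit.py; sed -i 's/("scene",(218,405),L(.245,.063,.045)),//' fit.py; python3 fit.py
```

```text
[ 0.59161895 -0.0880733 ] -43.68107760462494
[[-3.5  0.3]
 [-0.7  2. ]
 [-0.9 -2.7]
 [ 0.3 -2.1]
 [-0.3 -2. ]
 [ 0.6 -1. ]
 [-0.1 -1.9]
 [-1.5  0.8]
 [-2.6 -0. ]
 [ 1.  -2.2]
 [-1.4 -0.8]]
home [ 0.63992176 -0.13420196  0.09439668] start [ 0.51889119 -0.01861909  0.07087643]
```

View pics/fit_scene.png

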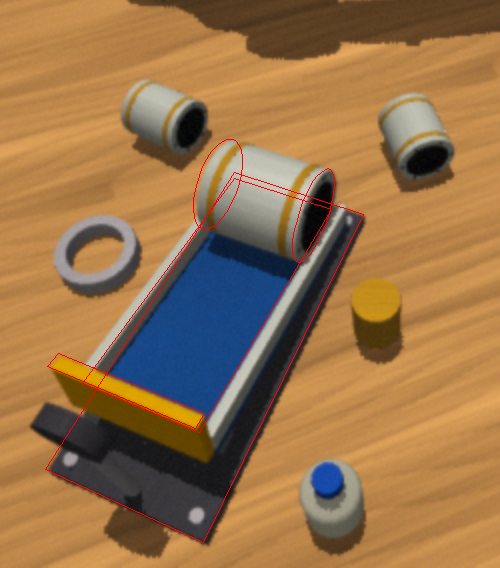

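View pics/fit_top.png

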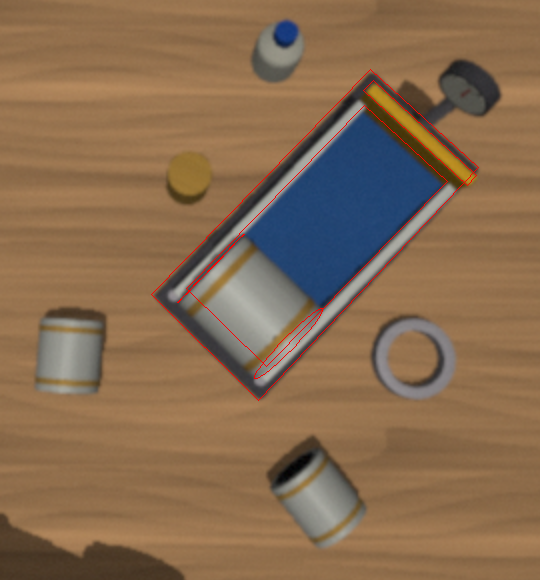

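Top and scene overlays agree with the edges to about 2–4 mm, and yaw is −43.7°. Now a planner to print what is needed.

```bash
cat > plan.py <<'E'
from h import *
from cell import *
from scipy.spatial.transform import Rotation as R
v=np.load("ramp.npy"); yaw=np.degrees(v[2])
Rl=(R.from_euler("z",yaw,degrees=True)*R.from_euler("y",-8,degrees=True))  # lane axes in world
Rt=Rl*R.from_matrix(np.array([[-1,0,0],[0,1,0],[0,0,-1.]]))               # tool: x downhill, z into lane
def lanepos(x):   # TCP world -> lane coordinates
    o=r2w(v,lane2ramp((0,0,0))); return Rl.inv().apply(np.array(x)-o)
def world(l): return r2w(v,lane2ramp(l))
def state():
    o=get_obs(); p=o["tool_pos"]; r=R.from_euler("xyz",o["tool_rot"],degrees=True)
    print("t %.2f lane(TCP) %s  rotvec to go %s  F_lane %s w %.3f"%(o["time_s"],(lanepos(p)*1e3).round(1),(r.inv()*Rt).as_rotvec(degrees=True).round(2),Rl.inv().apply(o["force"]).round(2),o["grip_width"]))
    return p,r
def plan(l,n,rot=True):
    p,r=state(); t=world(l); rv=(r.inv()*Rt).as_rotvec(degrees=True) if rot else np.zeros(3)
    for i in range(n):
        ri=r*R.from_rotvec(rv*i/n,degrees=True)
        print(ri.inv().apply((t-p)/n).round(4),(rv/n).round(2))
E
python3 -c "
from plan import *
print(Rt.as_euler('xyz',degrees=True), world((-.045,0,.2)))
plan((-.045,0,.2),16)"
```

```text
[-180.           8.         136.3189224] [0.4488626  0.04825746 0.21379082]
t 0.80 lane(TCP) [-580.   250.8  354.5]  rotvec to go [ 1.65 -7.89 23.54]  F_lane [-0.74 -0.33  1.05] w 0.087
[-0.0253 -0.0282  0.0049] [ 0.1  -0.49  1.47]
[-0.026  -0.0275  0.0052] [ 0.1  -0.49  1.47]
[-0.0266 -0.0268  0.0055] [ 0.1  -0.49  1.47]
[-0.0273 -0.0261  0.0057] [ 0.1  -0.49  1.47]
[-0.0279 -0.0254  0.006 ] [ 0.1  -0.49  1.47]
[-0.0285 -0.0246  0.0063] [ 0.1  -0.49  1.47]
[-0.029  -0.0239  0.0066] [ 0.1  -0.49  1.47]
[-0.0296 -0.0231  0.0069] [ 0.1  -0.49  1.47]
[-0.0301 -0.0224  0.0072] [ 0.1  -0.49  1.47]
[-0.0306 -0.0216  0.0075] [ 0.1  -0.49  1.47]
[-0.0311 -0.0208  0.0078] [ 0.1  -0.49  1.47]
[-0.0315 -0.0199  0.0081] [ 0.1  -0.49  1.47]
[-0.032  -0.0191  0.0084] [ 0.1  -0.49  1.47]
[-0.0324 -0.0183  0.0087] [ 0.1  -0.49  1.47]
[-0.0328 -0.0174  0.009 ] [ 0.1  -0.49  1.47]
[-0.0331 -0.0165  0.0093] [ 0.1  -0.49  1.47]
```

Request:
carry_out --increments "0.6 -0.025 -0.028 0.005 0.1 -0.5 1.5;0.6 -0.026 -0.0275 0.005 0.1 -0.5 1.5;0.6 -0.0265 -0.027 0.005 0.1 -0.5 1.5;0.6 -0.027 -0.026 0.0055 0.1 -0.5 1.5;0.6 -0.028 -0.025 0.006 0.1 -0.5 1.5;0.6 -0.0285 -0.0245 0.006 0.1 -0.5 1.5;0.6 -0.029 -0.024 0.0065 0.1 -0.5 1.5;0.6 -0.0295 -0.023 0.007 0.1 -0.5 1.5;0.6 -0.03 -0.0225 0.007 0.1 -0.5 1.5;0.6 -0.0305 -0.0215 0.0075 0.1 -0.5 1.5"

```text
time_s: 2.05
tool_pos: [0.3651, 0.2512, 0.2439]
tool_rot: [-180.0, 5.1, 144.7]
force: [0.0, 0.3, -0.4]
grip_width: 0.0521
```

```bash
python3 -c "
from plan import *
plan((-.045,0,.2),8)"
```

```text
t 2.05 lane(TCP) [-239.6   89.   257.7]  rotvec to go [ 0.95 -2.86  8.33]  F_lane [-0.23  0.22 -0.37] w 0.052
[-0.0228 -0.0147  0.0058] [ 0.12 -0.36  1.04]
[-0.023  -0.0142  0.006 ] [ 0.12 -0.36  1.04]
[-0.0232 -0.0138  0.0062] [ 0.12 -0.36  1.04]
[-0.0234 -0.0134  0.0063] [ 0.12 -0.36  1.04]
[-0.0236 -0.0129  0.0065] [ 0.12 -0.36  1.04]
[-0.0238 -0.0125  0.0067] [ 0.12 -0.36  1.04]
[-0.024  -0.012   0.0069] [ 0.12 -0.36  1.04]
[-0.0242 -0.0116  0.007 ] [ 0.12 -0.36  1.04]
```

Request:
carry_out --increments "0.6 -0.023 -0.0145 0.006 0.1 -0.35 1.05;0.6 -0.023 -0.014 0.006 0.1 -0.35 1.05;0.6 -0.023 -0.014 0.006 0.1 -0.35 1.05;0.6 -0.0235 -0.0135 0.0065 0.1 -0.35 1.05;0.6 -0.0235 -0.013 0.0065 0.1 -0.35 1.05;0.6 -0.024 -0.0125 0.0065 0.1 -0.35 1.05;0.6 -0.024 -0.012 0.007 0.1 -0.35 1.05;0.6 -0.024 -0.0115 0.007 0.1 -0.35 1.05;0.6 0 0 0 0 0 0"

```text
time_s: 3.18
tool_pos: [0.4537, 0.0319, 0.2118]
tool_rot: [179.8, 8.2, 135.4]
force: [-1.1, 1.0, 0.0]
grip_width: 0.0521
```

```bash
python3 -c "
from plan import *
plan((-.045,0,.103),8)
print(get_obs()['qpos'].round(1))
for n in('scene','top'):
    p=read_camera(n);cv2.imwrite(f'pics/{n}1.png',cv2.resize(p['img'],None,fx=1.5,fy=1.5)[:570])"
```

```text
t 3.17 lane(TCP) [-30.6  -8.5 196. ]  rotvec to go [ 0.1   0.15 -0.88]  F_lane [-1.43 -0.03  0.24] w 0.052
[0.0019 0.001  0.0116] [ 0.01  0.02 -0.11]
[0.0018 0.001  0.0116] [ 0.01  0.02 -0.11]
[0.0018 0.001  0.0116] [ 0.01  0.02 -0.11]
[0.0018 0.001  0.0116] [ 0.01  0.02 -0.11]
[0.0018 0.001  0.0116] [ 0.01  0.02 -0.11]
[0.0018 0.001  0.0116] [ 0.01  0.02 -0.11]
[0.0018 0.001  0.0116] [ 0.01  0.02 -0.11]
[0.0018 0.0011 0.0116] [ 0.01  0.02 -0.11]
[-39.   -7.   25.8 120.   11.1  62.2  27.3]
```

View pics/scene1.png

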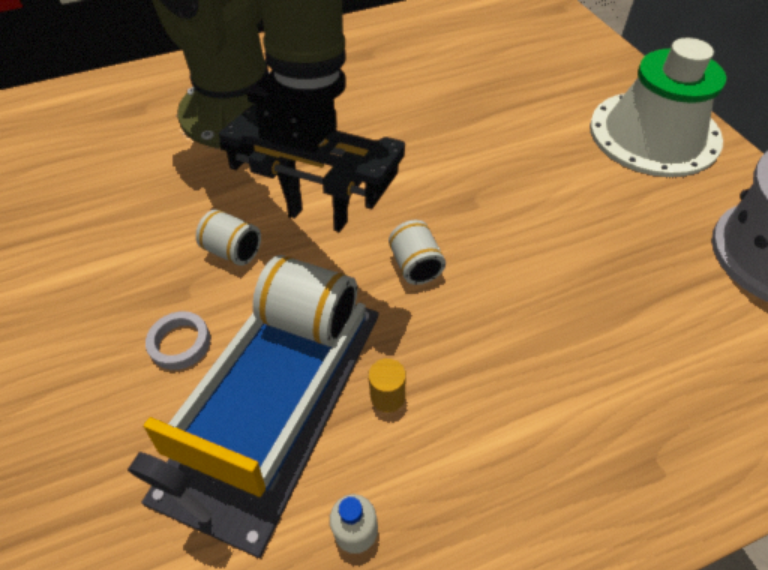

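View pics/top1.png

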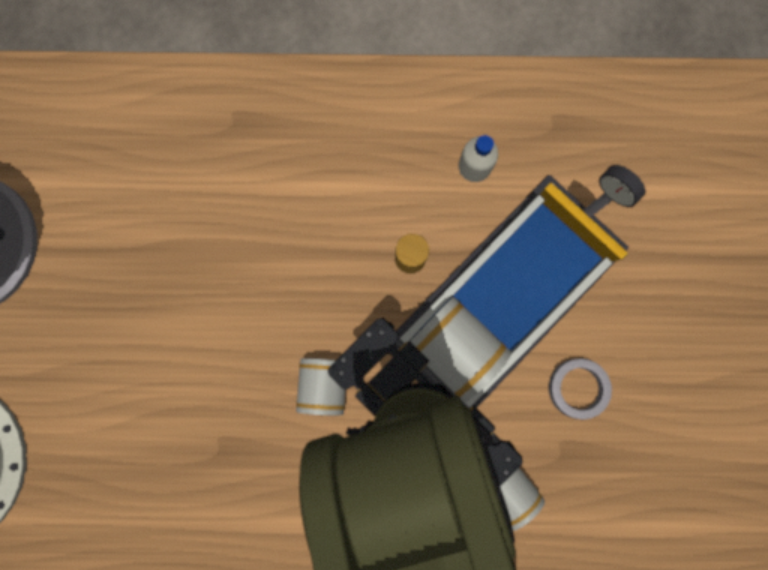

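Request:
carry_out --increments "0.6 0.002 0.001 0.009 0 0 -0.1;0.6 0.002 0.001 0.009 0 0 -0.1;0.6 0.002 0.001 0.009 0 0 -0.1;0.6 0.002 0.001 0.009 0 0 -0.1;0.6 0.002 0.001 0.009 0 0 -0.1;0.6 0.002 0.001 0.009 0 0 -0.1;0.6 0.002 0.001 0.008 0 0 -0.1;0.6 0 0 0.006 0 0 0;0.6 0 0 0 0 0 0"

```text
time_s: 4.4
tool_pos: [0.4545, 0.0457, 0.137]
tool_rot: [179.9, 8.1, 136.7]
force: [0.4, -0.3, 0.1]
grip_width: 0.0528
```

```bash
python3 -c "
from plan import *
plan((-.040,0,.103),4)"
```

```text
t 4.40 lane(TCP) [-49.9   2.  123.2]  rotvec to go [0.13 0.07 0.4 ]  F_lane [0.5  0.07 0.03] w 0.053
[-0.0025 -0.0005  0.005 ] [0.03 0.02 0.1 ]
[-0.0025 -0.0005  0.005 ] [0.03 0.02 0.1 ]
[-0.0025 -0.0005  0.005 ] [0.03 0.02 0.1 ]
[-0.0025 -0.0005  0.005 ] [0.03 0.02 0.1 ]
```

Request:
carry_out --increments "0.6 -0.002 0 0.005 0 0 0;0.6 -0.002 0 0.005 0 0 0.1;0.6 -0.002 0 0.005 0 0 0.1;0.6 -0.001 -0.001 0.004 0 0 0;0.6 0 0 0 0 0 0;0.6 0 0 0 0 0 0"

```text
time_s: 5.15
tool_pos: [0.4618, 0.0377, 0.1185]
tool_rot: [179.8, 8.1, 136.5]
force: [-0.4, -0.4, 0.4]
grip_width: 0.0521
```

```bash
python3 -c "
from plan import *
plan((-.024,0,.103),4)
for n in('scene',):
    p=read_camera(n);cv2.imwrite(f'pics/{n}2.png',cv2.resize(p['img'][100:340,60:320],None,fx=2.3,fy=2.3))"
```

```text
t 5.15 lane(TCP) [-41.7   1.3 103.3]  rotvec to go [0.19 0.11 0.14]  F_lane [ 0.07 -0.57  0.35] w 0.052
[-0.0044 -0.0003  0.0001] [0.05 0.03 0.04]
[-0.0044 -0.0003  0.0001] [0.05 0.03 0.04]
[-0.0044 -0.0003  0.0001] [0.05 0.03 0.04]
[-0.0044 -0.0003  0.0001] [0.05 0.03 0.04]
```

View pics/scene2.png

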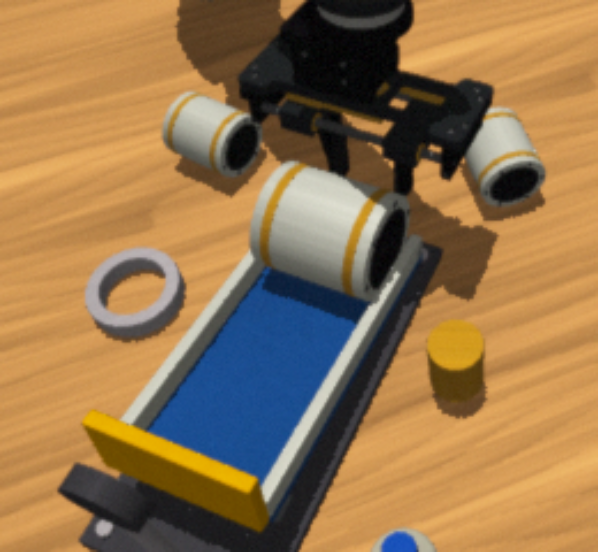

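```bash
python3 -c "
from plan import *
p=pickle.load(open('scene0.pkl','rb'))
for l in [(-.042,.034,.033),(-.042,-.034,.033),(.031,.05,.045),(.031,-.05,.045),(.031,.05,.09),(.031,-.05,.09),(.031-.045,.05,.045),(.031-.045,-.05,.045)]: print(l,(proj(p,world(l))-[60,100])*2.3)"
```

```text
(-0.042, 0.034, 0.033) [403.74356864 193.57998511]
(-0.042, -0.034, 0.033) [333.97420828 171.88098733]
(0.031, 0.05, 0.045) [384.63946475 247.90189092]
(0.031, -0.05, 0.045) [275.05314538 211.86011324]
(0.031, 0.05, 0.09) [383.03032749 209.17957399]
(0.031, -0.05, 0.09) [268.14374052 172.69701095]
(-0.013999999999999999, 0.05, 0.045) [407.3948221  210.69176553]
(-0.013999999999999999, -0.05, 0.045) [301.43851468 177.23940411]
```

Request:
carry_out --increments "0.6 -0.002 0 0 0 0 0;0.6 -0.002 0 0 0 0 0;0.6 -0.002 0 0 0.05 0.05 0.05;0.6 -0.002 0 0 0.05 0.05 0.05;0.6 -0.002 0 0 0.05 0 0;0.6 -0.002 0 0 0 0 0;0.6 -0.002 0 0 0 0 0"

```text
time_s: 6.08
tool_pos: [0.4728, 0.0277, 0.1211]
tool_rot: [179.9, 8.0, 136.4]
force: [0.9, 0.8, 0.1]
grip_width: 0.0524
```

```bash
python3 -c "
from plan import *
state()"
```

```text
t 6.08 lane(TCP) [-26.7   1.6 103.8]  rotvec to go [0.09 0.02 0.05]  F_lane [0.06 1.19 0.05] w 0.052
```

Request:
carry_out --increments "0.6 -0.002 0 0 0 0 0;0.6 -0.002 0 0 0 0 0;0.6 -0.002 0 0 0 0 0;0.6 -0.002 0 0 0 0 0;0.6 -0.002 0 0 0 0 0;0.6 -0.002 0 0 0 0 0;0.6 -0.002 0 0 0 0 0;0.6 -0.002 0 0 0 0 0"

```text
time_s: 7.08
tool_pos: [0.4841, 0.0168, 0.123]
tool_rot: [180.0, 7.9, 136.4]
force: [-1.1, 1.4, 0.9]
grip_width: 0.0518
```

```bash
python3 -c "
from plan import *
state()
for n in('scene',):
    p=read_camera(n);cv2.imwrite(f'pics/{n}3.png',cv2.resize(p['img'][100:340,60:320],None,fx=2.3,fy=2.3))"
```

```text
t 7.08 lane(TCP) [-10.9   1.6 103.5]  rotvec to go [ 0.04 -0.11  0.06]  F_lane [-1.66  0.23  1.17] w 0.052
```

View pics/scene3.png

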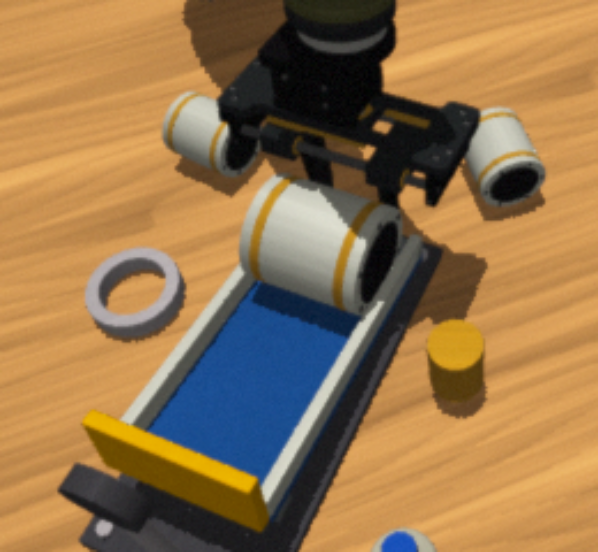

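Request:
carry_out --increments "0.6 -0.0025 0 0 0 0 0;0.6 -0.0025 0 0 0 0 0;0.6 -0.0025 0 0 0 0 0;0.6 -0.0025 0 0 0 0 0;0.6 -0.0025 0 0 0 0 0;0.6 -0.0025 0 0 0 0 0;0.6 -0.0025 0 0 0 0 0;0.6 -0.0025 0 0 0 0 0;0.6 -0.0025 0 0 0 0 0;0.6 -0.0025 0 0 0 0 0;0.6 -0.0025 0 0 0 0 0;0.6 -0.0025 0 0 0 0 0;0.6 -0.0025 0 0 0 0 0;0.6 -0.0025 0 0 0 0 0;0.6 -0.0025 0 0 0 0 0;0.6 -0.0025 0 0 0 0 0"

```text
time_s: 9.12
tool_pos: [0.5149, -0.0127, 0.1289]
tool_rot: [180.0, 7.9, 136.4]
force: [-0.9, 0.8, 0.5]
grip_width: 0.0519
```

```bash
python3 -c "
from plan import *
state()
for n in('scene',):
    p=read_camera(n);cv2.imwrite(f'pics/{n}4.png',cv2.resize(p['img'][100:340,60:320],None,fx=2.3,fy=2.3))"
```

```text
t 9.12 lane(TCP) [ 32.1   1.5 103.4]  rotvec to go [ 0.02 -0.09  0.07]  F_lane [-1.14  0.    0.67] w 0.052
```

View pics/scene4.png

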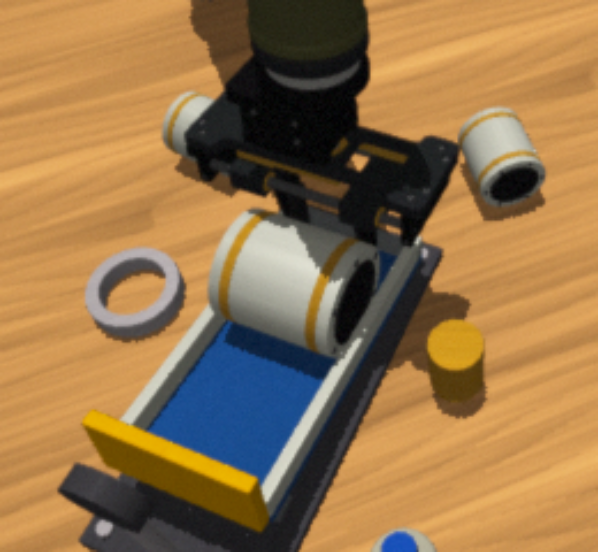

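Request:
carry_out --increments "0.6 -0.0025 0 0 0 0 0;0.6 -0.0025 0 0 0 0 0;0.6 -0.0025 0 0 0 0 0;0.6 -0.0025 0 0 0 0 0;0.6 -0.0025 0 0 0 0 0;0.6 -0.0025 0 0 0 0 0;0.6 -0.0025 0 0 0 0 0;0.6 -0.0025 0 0 0 0 0;0.6 -0.0025 0 0 0 0 0;0.6 -0.0025 0 0 0 0 0;0.6 -0.0025 0 0 0 0 0;0.6 -0.0025 0 0 0 0 0;0.6 -0.0025 0 0 0 0 0;0.6 -0.0025 0 0 0 0 0;0.6 -0.0025 0 0 0 0 0;0.6 -0.0025 0 0 0 0 0;0.6 -0.0025 0 0 0 0 0;0.6 -0.0025 0 0 0 0 0;0.6 -0.0025 0 0 0 0 0;0.6 -0.0025 0 0 0 0 0"

```text
time_s: 11.68
tool_pos: [0.5534, -0.0494, 0.1363]
tool_rot: [-180.0, 7.9, 136.4]
force: [-1.0, 1.3, 0.9]
grip_width: 0.0521
```

```bash
python3 -c "
from plan import *
state()"
```

```text
t 11.68 lane(TCP) [ 85.9   1.6 103.3]  rotvec to go [ 0.01 -0.08  0.09]  F_lane [-1.49  0.29  1.16] w 0.052
```

Request:
carry_out --increments "0.6 -0.0025 0 0 0 0 0;0.6 -0.0025 0 0 0 0 0;0.6 -0.0025 0 0 0 0 0;0.6 -0.0025 0 0 0 0 0;0.6 -0.0025 0 0 0 0 0;0.6 -0.0025 0 0 0 0 0;0.6 -0.0025 0 0 0 0 0;0.6 -0.0025 0 0 0 0 0;0.6 -0.0025 0 0 0 0 0;0.6 -0.0025 0 0 0 0 0;0.6 -0.0025 0 0 0 0 0;0.6 -0.0025 0 0 0 0 0;0.6 -0.0025 0 0 0 0 0;0.6 -0.002 0 0 0 0 0;0.6 -0.002 0 0 0 0 0;0.6 -0.0015 0 0 0 0 0"

```text
time_s: 13.68
tool_pos: [0.5826, -0.0773, 0.1418]
tool_rot: [-180.0, 7.9, 136.4]
force: [-1.2, 1.3, 0.3]
grip_width: 0.052
```

```bash
python3 -c "
from plan import *
state()
for n in('scene',):
    p=read_camera(n);cv2.imwrite(f'pics/{n}5.png',cv2.resize(p['img'][130:350,60:290],None,fx=2.5,fy=2.5))"
```

```text
t 13.68 lane(TCP) [126.7   1.5 103.2]  rotvec to go [-0.01 -0.08  0.08]  F_lane [-1.7   0.1   0.52] w 0.052
```

View pics/scene5.png

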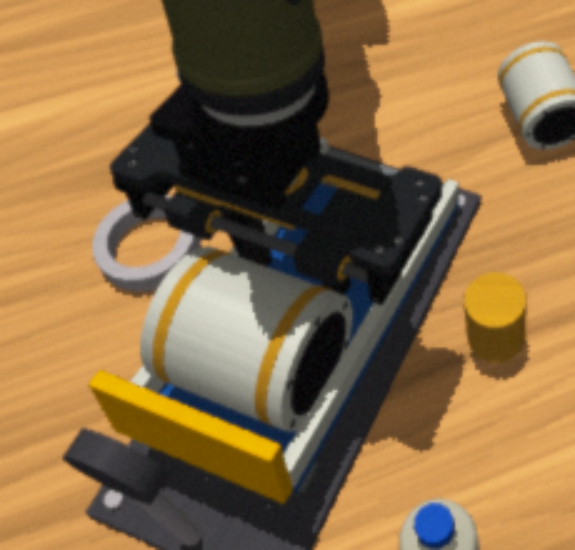

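Request:
carry_out --increments "0.6 -0.0012 0 0 0 0 0;0.6 -0.0012 0 0 0 0 0;0.6 -0.0012 0 0 0 0 0;0.6 -0.0012 0 0 0 0 0;0.6 -0.0012 0 0 0 0 0;0.6 -0.0012 0 0 0 0 0;0.6 -0.0012 0 0 0 0 0;0.6 -0.0012 0 0 0 0 0;0.6 -0.0012 0 0 0 0 0;0.6 -0.0012 0 0 0 0 0"

```text
time_s: 14.98
tool_pos: [0.5918, -0.086, 0.1436]
tool_rot: [-180.0, 7.9, 136.4]
force: [-0.4, 0.8, 0.4]
grip_width: 0.0522
```

```bash
python3 -c "
from plan import *
state()"
```

```text
t 14.97 lane(TCP) [139.4   1.6 103.2]  rotvec to go [-0.01 -0.09  0.1 ]  F_lane [-0.78  0.31  0.53] w 0.052
```

Request:
carry_out --increments "0.6 -0.001 0 0 0 0 0;0.6 -0.001 0 0 0 0 0;0.6 -0.001 0 0 0 0 0;0.6 -0.001 0 0 0 0 0"

```text
time_s: 15.48
tool_pos: [0.5946, -0.0887, 0.144]
tool_rot: [-180.0, 7.9, 136.4]
force: [-3.4, 2.7, 1.1]
grip_width: 0.0524
```

```bash
python3 -c "
from plan import *
state()"
```

```text
t 15.47 lane(TCP) [143.3   1.6 103.1]  rotvec to go [-0.02 -0.14  0.09]  F_lane [-4.17 -0.4   1.67] w 0.052
```

Request:
carry_out --increments "0.6 -0.001 0 0 0 0 0;0.6 -0.001 0 0 0 0 0"

```text
time_s: 15.72
tool_pos: [0.5949, -0.0888, 0.1437]
tool_rot: [-179.9, 7.6, 136.4]
force: [-5.0, 3.0, 2.0]
grip_width: 0.0518
```

```bash
python3 -c "
from plan import *
state()
for n in('scene','top'):
    p=read_camera(n);cv2.imwrite(f'pics/{n}6.png',cv2.resize(p['img'][190:340,70:230] if n=='scene' else p['img'][90:290,240:440],None,fx=3,fy=3))
state()"
```

```text
t 15.72 lane(TCP) [143.5   1.7 102.7]  rotvec to go [-0.07 -0.37  0.12]  F_lane [-5.34 -1.32  2.8 ] w 0.052
t 15.82 lane(TCP) [143.5   1.7 102.6]  rotvec to go [-0.08 -0.37  0.12]  F_lane [-4.92  0.17  1.84] w 0.052
```

View pics/scene6.png

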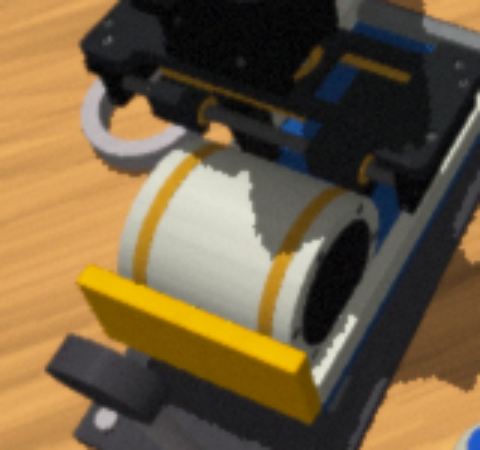

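View pics/top6.png

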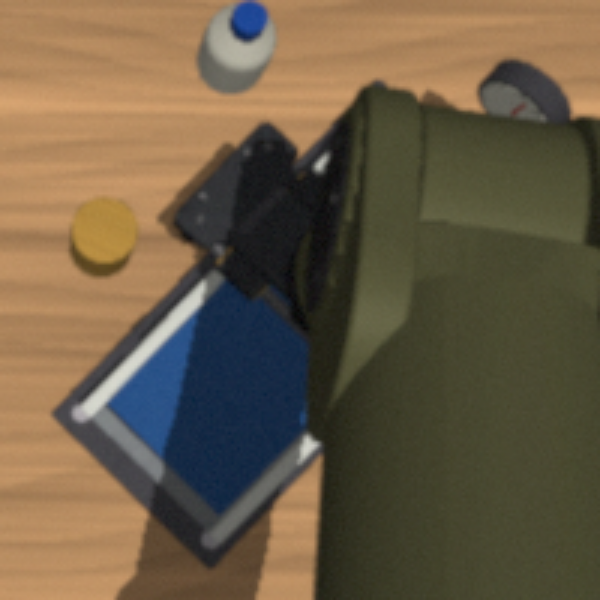

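```bash
python3 -c "
from plan import *
for i in range(12):
    p=read_camera('scene')
    if i%3==2: state()
T=['sleeve','bush','race','bottle']
p=read_camera('scene')
for t in T:
    d=masks_of(t,p)
    print(t,[(round(e['confidence'],2),e['bbox']) for e in d][:3])
state()
L=[(.2+.045*np.cos(a),y,.045+.045*np.sin(a)) for y in(-.05,.05) for a in np.linspace(0,6.28,40)]
q=np.array([proj(p,world(l)) for l in L]);print('pred home sleeve',q.min(0),q.max(0))
"
```

```text
t 15.97 lane(TCP) [143.5   1.7 102.7]  rotvec to go [-0.08 -0.37  0.13]  F_lane [-5.75 -0.08  1.53] w 0.052
t 16.12 lane(TCP) [143.5   1.7 102.7]  rotvec to go [-0.08 -0.36  0.12]  F_lane [-4.42  0.21  2.13] w 0.052
t 16.27 lane(TCP) [143.5   1.7 102.7]  rotvec to go [-0.08 -0.36  0.12]  F_lane [-4.73 -1.51  2.  ] w 0.052
t 16.43 lane(TCP) [143.5   1.7 102.7]  rotvec to go [-0.08 -0.36  0.13]  F_lane [-4.51 -0.09  2.34] w 0.052
sleeve [(0.8, [261.2, 144.9, 298.0, 191.5]), (0.56, [109.6, 238.0, 197.3, 306.8])]
bush []
race [(0.93, [98.6, 219.7, 131.2, 243.0])]
bottle [(0.84, [219.8, 329.8, 252.1, 372.4])]
t 16.68 lane(TCP) [143.5   1.7 102.7]  rotvec to go [-0.08 -0.36  0.12]  F_lane [-4.   -1.08  2.11] w 0.052
pred home sleeve [107.42664563 235.14545028] [195.24177372 311.75749104]
```

```bash
python3 -c "
from plan import *
print(sign_off())
"
```

```text
the job is handed in; nothing more can be done
None
```

The sleeve is home against the yellow stop, and I handed the job in with two fingertips still pressing it there at about 4–5 N. I pushed it up the lane at about 20 mm/s, slowing to about 10 mm/s and below for the last stretch. The whole job took 16.7 s.

- **Home position:** The tool stalled at lane x = 143.5 mm; I expected about 145.5 mm, and the 2 mm gap is within the calibration and pose fit. The push rose from about 1.5 N while moving to 4–5 N, then held steady for about a second. The detected sleeve outline matched the predicted home outline to a few pixels. The top camera could not confirm it, because the arm hid the stop.
- **Bystanders:** The bottle was detected where it began. The ring was too, though part of it was hidden by the gripper. The detector missed the bush in the last picture, but it stands in its usual place in the last top view.
- **Other readings:** The tool turned about 0.4° under the final push. My only other miss was stopping about 14 mm past the target during the free approach, well clear of everything; I corrected it before coming down.

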